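# Put the stray jar in its own lane and restock the tip boxes

## Task

A jar has been put in the tip-box lane of the sloped feed rack. Take it out and set it down at the high end of the jars' lane so that it slides down, upright, to the jar waiting there; then set the tip box from the bench down at the high end of the tip-box lane, thumb-tab end first, so that it slides down against the box already in it. Set them down rather than dropping them, and do not disturb anything else.

Things in the scene. Friction and masses are not known exactly. Their poses are not given: they have to be found in the camera images.
- rack: Feed rack of metal tube, fixed, holding three equal parallel steel lanes 98 mm apart, open above and falling away from the robot at 11 degrees. Each: 360 mm long, 90 mm clear between 3 mm side guides 26 mm high; a 32 mm high stop at the low far end, open at the high end near the robot. Floors are slippery: a thing let go starts sliding by itself. Origin on the bench under mid-rack.
- tip_lane: The tip-box lane (left, middle or right: it varies). At the start it holds one tip box against the stop and the stray jar behind it. Origin: middle of the floor's surface. x points down the slope (inside face of the stop at x = +180 mm, open high end at x = -180 mm), y across the lane to the left seen from the robot, z square up from the sloping floor.
- jar_lane: The jars' lane (place varies): it holds one jar against the stop, else empty. Origin: middle of the floor's surface. x points down the slope (inside face of the stop at x = +180 mm, open high end at x = -180 mm), y across the lane to the left seen from the robot, z square up from the sloping floor.
- carton_lane: The third lane, with a cardboard carton against its stop; not part of the job. Origin: middle of the floor's surface. x points down the slope (inside face of the stop at x = +180 mm, open high end at x = -180 mm), y across the lane to the left seen from the robot, z square up from the sloping floor.
- stray_jar_centre (a point): The stray jar: white screw-cap jar, 62 mm in diameter (cap 60 mm), 95 mm high, about 180 g, standing square on the sloping floor of the tip-box lane behind the tip box, about 152 mm up from the stop. The point is its centre, half-way up (47.5 mm over its underside); z points out of the cap.
- new_box_centre (a point): Tip box to load, on the bench left of the rack, tab pointing up to 90 degrees either side of +x. 120 (x) x 76 (y) x 78 mm: blue base 40 mm high, clear closed lid above it 108 x 64 mm, 38 mm high, to grip across its 64 mm. White thumb tab (30 wide, 16 high) on the base's step and white label at the +x end. About 160 g. Point: centre, 39 mm over the underside; z up.
- stock_box_centre (a point): The tip box already in the tip-box lane, its tab end against the stop; it stays there. Same as the new one.
- stock_jar_centre (a point): The jar already in the jars' lane, against the stop; it stays there. Same as the stray one.
- carton_centre (a point): Cardboard carton in the third lane, 110 x 72 x 86 mm high, against the stop; it stays there. The point is its centre.
- media_bottle: Bystander: amber bottle with a blue cap, 70 mm in diameter, 150 mm high, on the bench to the right of the rack. Origin under its centre.
- dishes: Bystander: stack of four petri dishes, 92 mm in diameter, 60 mm high, on the bench to the left of the rack, further off than the new tip box. Origin under its centre.
- phone: Bystander: black phone, 150 x 74 x 9 mm, lying on the bench to the right of the rack. Origin under its centre.
Things that resemble listed ones, but are neither listed nor needed, are in the scene too. Leave any purple, red or yellow look-alike of the part that bears new_box_centre alone.

How it is judged:
By the outcome, as a careful person would: the job done as asked, in the order asked, and still so for the second after the job is handed in, with the robot touching nothing.
It also fails if it takes over 58 s, if anything falls off the work surface, if the arm or the gripper's body presses on something with over 40 N, if the wrist force passes 120 N, or if a joint passes its speed limit or range.

## Robot

A 6-joint arm with a two-finger parallel gripper is mounted at the origin on the work surface. World frame = base frame: x ahead of the robot, y to its left, z up, the work surface at z = 0. Lengths are in m, angles in rad, forces in N, time in s.
With the tool pointing down it reaches from about 0.35 to 0.975 m from the base axis. Payload 4.9 kg.
Tool frame: the origin (TCP) lies on the centre line of the jaws, within the pads' length; the fingertips stand 14 mm ahead of it and the grasp point (between the pads) lies 5 mm behind it (manip.nose_length is the distance from the TCP to the fingertips, in m); z points along the fingers, y is the line along which they close (so a half turn about z gives the same grasp; the last joint's range is limited). The gripper opens to 85 mm and grips with 20 to 120 N. Pads are 22 mm wide; open, the fingers measure 114 mm over their backs; the gripper's body (76 mm by 85 mm) begins 54 mm behind the grasp point. The pads swing forward as they close: fully open they stand 13 mm farther back than shut.
Start: joints at [-1.452, 0.053, 1.613, -0, 1.476, -0.119], TCP at [0.147, -0.607, 0.245] pointing down, gripper open.
Joint ranges: [-3.01, 3.01], [-1.01, 2.22], [0.06, 2.58], [-1.02, 4.17], [0.09, 2.62], [-3.14, 3.14]. Speed limits (rad/s): [2.57, 2.57, 3.14, 3.14, 3.14, 3.14].

## Interface

Orientations are given as a unit quaternion [w, x, y, z].
In Python, from plant import manip, imaging gives the robot as it stands.
- The arm moves only by the tool play_rows, never from a script. Its argument "commands" is a list of rows, each a list of 6 numbers: the shift along the tool's x, y, z in mm, then the turn, a rotation vector about the tool's x, y, z in degrees. A call has 1 to 5 rows; each row shifts and turns the commanded pose from where the row before left it, along the tool's axes as they then stand; what a row does not reach is not made up. A row lasts 1/12 s, in which the tool goes at most 41.7 mm and 7.16 degrees, less where a joint would pass 70% of its speed; a pose out of reach is approached as far as the arm can. A call is refused whole if a number of a shift passes 41.7 or a number of a turn 7.16, either way. A call with a gripper value outside its range is refused whole. "hand" is the finger opening in mm, from 0 to 85.4, set as the call begins (left out, the last holds). The fingers move at their own pace and stop on an object; the grip force is fixed at half the most. Time passes only in rows, so rows that do not move let the fingers close. It gives the time, the measured TCP pose, the force, the opening and the grip force at its end, in the units of the state.
- manip.state(): the state, without advancing time (a new reading comes with each control period).
- imaging.grab_frame(name): name is "scene" or "top"; returns a dict with "image" (420x560x3 uint8, red, green, blue), "fx", "fy", "cx", "cy" (pixels), "R" (3x3) and "t" (3): a world point X has camera coordinates R X + t. Camera axes: x right, y down, z forward; pixel columns grow to the right and rows downward; lengths in m; the calibration is good to about 2 mm. A picture is of the moment at which its call begins. There is no depth.
- manip.job_done(): hands the job in; it is judged then, once.
The state is a dict: "time": time; "joint_pos": joint angles; "joint_vel": joint speeds; "joint_efforts": joint torques, N m; "tool_pos": TCP position; "tool_rot": TCP orientation; "contact_force": force on the tool from outside, world axes, zero at the start; "ft_torque": the same for the moment, N m; "gripper_width": opening from 0.0 (shut) to 1.0 (fully open); "grasp_force": force on a finger pad.
Only numpy, scipy, OpenCV 4.12 (cv2) and the standard library are available. Lean on these libraries where they do the work, as an engineer would, in place of code of your own. Each camera call takes 0.05 s, during which the arm holds its last target. There are 200 camera calls.

## Working session

There is one attempt and no reset: what is moved stays moved. The work goes in short steps, Python scripts to look and compute and a tool call to move; the robot and the scene stay as the last step left them, time stands still between calls to the robot, and variables do not carry over. Pictures are saved under pics/ and viewed, at most 12 in all, crops included, and the job is handed in when it is done.

Besides the shell and the picture viewer there is one more tool, called after "Call:" as name(argument=value, ...), one argument or row to a line, values as JSON. play_rows: Moves the arm, as the interface text tells. Its arguments: {"type":"object","properties":{"commands":{"type":"array","items":{"type":"array","items":{"type":"number"}}},"hand":{"type":"number"}},"required":["commands"]}

```bash
mkdir -p pics; ls; python3 - <<'E'
from plant import manip, imaging
import cv2, numpy as np
s=manip.state(); print(s['time'],s['tool_pos'],s['tool_rot'],s['gripper_width'])
for n in("scene","top"):
    f=imaging.grab_frame(n); cv2.imwrite(f'pics/{n}0.png',f['image'][:,:,::-1])
    np.savez(f'pics/{n}0.npz',**f)
    print(n,f['fx'],f['fy'],f['cx'],f['cy'],f['R'].round(3).tolist(),f['t'].round(3), (-f['R'].T@f['t']).round(3))
E
```

```text
pics
0.0 [ 0.14716064 -0.60681342  0.24405577] [-1.02314504e-03  9.92937249e-01  1.18636308e-01 -1.20132930e-05] 1.0012056894072643
scene 417.19019389951717 417.19019389951717 277.4277065274816 207.0828007481841 [[-0.287, 0.958, 0.017], [0.647, 0.207, -0.734], [-0.706, -0.199, -0.679]] [ 0.143 -0.28   1.741] [1.452 0.268 0.975]
top 385.33448862134975 385.33448862134975 278.6337245484974 208.89398124992613 [[-0.007, -1.0, -0.017], [-0.993, 0.009, -0.115], [0.116, 0.016, -0.993]] [0.032 0.568 1.126] [0.434 0.009 1.184]
```

View pics/scene0.png

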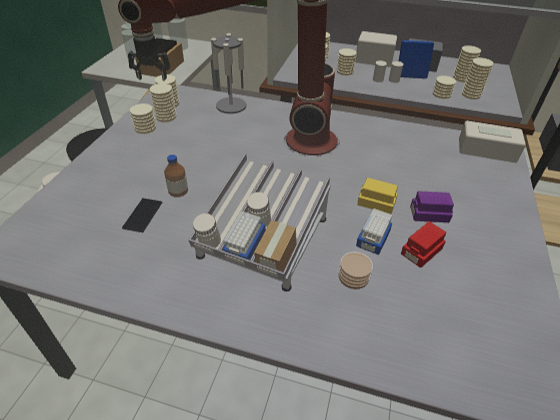

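View pics/top0.png

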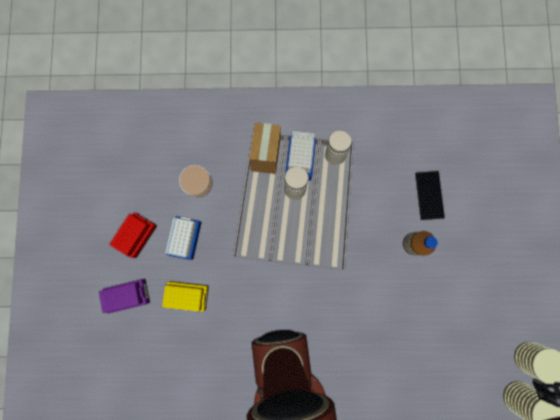

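The scene view shows the jar lane on the robot's right (stock jar at 206,230), the tip lane in the middle (box at 243,237, stray jar at 258,207) and the carton lane on the left (275,243). Candidates for the new box in the scene view are blue (375,230), yellow (378,195), purple (433,207) and red (425,243). Blue base with a clear lid fits the description, so I'll confirm it in an enlarged crop.

```bash
python3 - <<'E'
import cv2, numpy as np
s=cv2.imread('pics/scene0.png');t=cv2.imread('pics/top0.png')
r=lambda i,k:cv2.resize(i,None,fx=k,fy=k,interpolation=cv2.INTER_CUBIC)
a=r(s[150:300,180:340],2.5);       # 400x375 : rack scene
b=r(s[190:270,340:420],5)            # 400x400
c=r(t[110:280,230:360],2.35)
d=r(t[205:270,155:215],6)
W=np.zeros((600,800,3),np.uint8)
b=r(s[200:262,345:415],5.7);W[:300,:400]=cv2.resize(r(s[155:275,180:340],2.5),(400,300))
W[:300,400:]=cv2.resize(s[203:263,338:418],(400,300),interpolation=cv2.INTER_CUBIC)   # x5
W[300:,:400]=cv2.resize(t[120:210,235:355],(400,300),interpolation=cv2.INTER_CUBIC)
W[300:,400:]=cv2.resize(t[208:268,143:223],(400,300),interpolation=cv2.INTER_CUBIC)  # x5
cv2.imwrite('pics/crop1.png',W)
E
```

```text
(no output)
```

View pics/crop1.png

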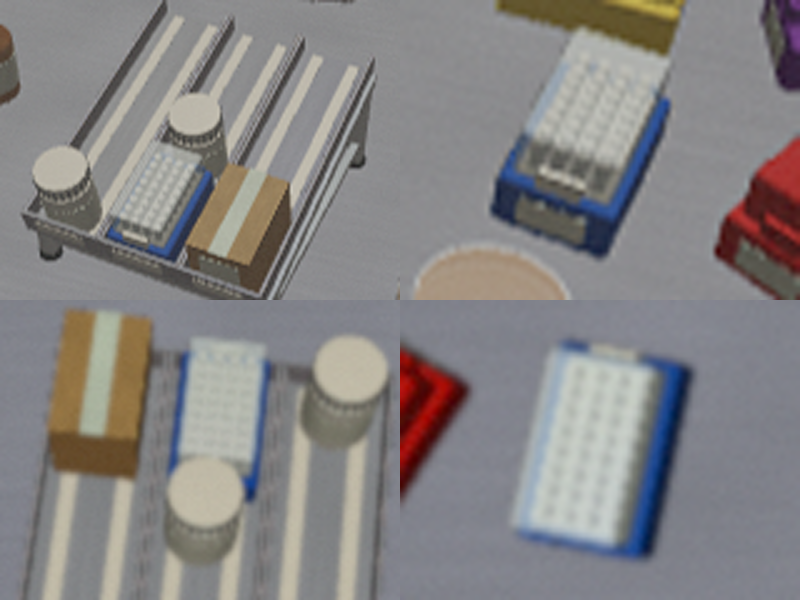

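The crop confirms it: the blue box with a clear gridded lid, with its tab at the far (+x) end at top ≈(183+,216). The others are yellow, purple and red look-alikes. Next I measure the caps, the cream floor strips and the box by masks in both views.

```bash
cat > h.py <<'E'
import cv2, numpy as np
def load(n): return dict(np.load(f'pics/{n}.npz'))
def ray(f,p):
    d=f['R'].T@np.array([(p[0]-f['cx'])/f['fx'],(p[1]-f['cy'])/f['fy'],1.]); return -f['R'].T@f['t'],d/np.linalg.norm(d)
def tri(f,p,g,q):
    (a,u),(b,v)=ray(f,p),ray(g,q)
    k=np.linalg.lstsq(np.c_[u,-v],b-a,rcond=None)[0]; x,y=a+k[0]*u,b+k[1]*v
    return (x+y)/2,np.linalg.norm(x-y)*1e3
def onz(f,p,z): c,d=ray(f,p); return c+d*(z-c[2])/d[2]
def proj(f,X): c=f['R']@np.asarray(X)+f['t']; return np.array([f['fx']*c[0]/c[2]+f['cx'],f['fy']*c[1]/c[2]+f['cy']])
def blobs(m,amin):
    n,l,s,c=cv2.connectedComponentsWithStats(m.astype(np.uint8),connectivity=4)
    return [(c[i],s[i],(l==i)) for i in range(1,n) if s[i,4]>=amin]
E
python3 - <<'E'
from h import *
for n,roi in(('scene0',(150,300,180,340)),('top0',(110,280,230,360))):
    f=load(n);im=f['image'].astype(int);m=np.zeros(im.shape[:2],bool)
    y0,y1,x0,x1=roi
    warm=(im[:,:,0]-im[:,:,2]>8)&(im[:,:,0]>150)&(im[:,:,0]-im[:,:,2]<50)
    m[y0:y1,x0:x1]=warm[y0:y1,x0:x1]
    print(n)
    for c,s,l in blobs(m,40):
        ys,xs=np.nonzero(l); r=cv2.minAreaRect(np.c_[xs,ys].astype(np.float32))
        print(c.round(1),s,'rgb',im[l].mean(0).round(),'rect',np.round(cv2.boxPoints(r),1).tolist())
    b=(im[:,:,2]-im[:,:,0]>60)
    for c,s,l in blobs(b,40): print('blue',c.round(1),s)
E
```

```text
scene0
[218.2 206.6] [193 161  61  70 594] rgb [183. 179. 167.] rect [[190.0, 223.1999969482422], [250.89999389648438, 160.0], [263.79998779296875, 172.39999389648438], [202.89999389648438, 235.60000610351562]]
[251.7 199.1] [216 165  65  84 800] rgb [184. 180. 168.] rect [[213.1999969482422, 246.3000030517578], [264.8999938964844, 160.89999389648438], [284.79998779296875, 172.89999389648438], [233.10000610351562, 258.3999938964844]]
[281.2 193.8] [270 173  25  45 211] rgb [185. 180. 169.] rect [[267.1000061035156, 214.89999389648438], [290.3999938964844, 171.60000610351562], [294.3999938964844, 173.8000030517578], [271.20001220703125, 217.10000610351562]]
[283.9 221.8] [263 177  46  81 509] rgb [179. 178. 164.] rect [[262.20001220703125, 254.60000610351562], [302.20001220703125, 174.60000610351562], [309.3999938964844, 178.1999969482422], [269.3999938964844, 258.20001220703125]]
[308.3 208. ] [296 181  28  57 259] rgb [189. 184. 172.] rect [[292.79998779296875, 235.5], [318.8999938964844, 180.10000610351562], [323.1000061035156, 182.0], [297.0, 237.5]]
blue [416.7  41.5] [403  40  3
[... 1298 characters left out ...]
[266.4 216. ] [259 174  16  85 462] rgb [183. 178. 162.] rect [[258.0, 257.5], [269.3999938964844, 173.5], [275.0, 174.3000030517578], [263.5, 258.20001220703125]]
[301. 227.] [295 185  13  78 390] rgb [182. 178. 162.] rect [[294.5, 261.70001220703125], [302.5, 184.5], [308.1000061035156, 185.10000610351562], [300.1000061035156, 262.29998779296875]]
[283.2 228.1] [277 195  13  66 355] rgb [183. 178. 162.] rect [[276.6000061035156, 259.6000061035156], [284.20001220703125, 194.89999389648438], [289.79998779296875, 195.60000610351562], [282.1000061035156, 260.29998779296875]]
blue [288.1 154. ] [286 136   5  35  45]
blue [193.1 240.3] [180 220  20  40 151]
blue [431. 242.] [425 237  13  11 111]
```

```bash
python3 - <<'E'
from h import *
S,T=load('scene0'),load('top0')
for n,t,s in(('cartL',(243.05,255.3),(321,181.05)),('cartR',(260.8,257.9),(305.8,176.4)),('tipL',(279.4,260),(292.4,172.7))):
    X,e=tri(T,t,S,s);print(n,X.round(4),round(e,1))
# caps in scene: ellipse fit; near-cream brighter than body
im=S['image'].astype(int)
for n,(x,y),t in(('stray',(258,201),(296.2,176.7)),('stock',(205,224),(339.7,140.2))):
    w=im[y-14:y+14,x-16:x+16]; m=(w[:,:,0]>175)&(w[:,:,0]-w[:,:,2]>8)
    m=cv2.morphologyEx(m.astype(np.uint8),cv2.MORPH_OPEN,np.ones((5,5)))
    c,st,l=max(blobs(m,20),key=lambda b:b[1][4]); ys,xs=np.nonzero(l)
    p=c+[x-16,y-14]; X,e=tri(T,t,S,p); print(n,p.round(1),st,X.round(4),round(e,1))
    print('\n'.join(''.join('#' if v else '.' for v in r) for r in l))
# strip directions in top view on assumed plane: line fits
imt=T['image'].astype(int); m=(imt[:,:,0]-imt[:,:,2]>8)&(imt[:,:,0]>150)
m2=np.zeros_like(m); m2[200:275,236:350]=m[200:275,236:350]
for c,s,l in sorted(blobs(m2,100),key=lambda b:b[0][0]):
    ys,xs=np.nonzero(l); rows=np.arange(ys.min()+1,ys.max()); cx=[xs[ys==r].mean() for r in rows]
    print(np.polyfit(rows,cx,1).round(4),[np.polyval(np.polyfit(rows,cx,1),r).round(2) for r in(200,ys.max())],ys.max())
E
```

```text
cartL [0.431  0.1214 0.145 ] 2.0
cartR [0.4242 0.0721 0.1464] 5.3
tipL [0.4178 0.0242 0.145 ] 1.5
stray [257.6 199.8] [  6   6  20  15 255] [ 0.6328 -0.0211  0.1985] 0.2
................................
................................
................................
................................
................................
................................
............#############.......
..........###############.......
.........################.......
........#################.......
......####################......
......####################......
......####################......
......####################......
......####################......
......###################.......
......###################.......
.......#################........
.......################.........
........##############..........
...........#########............
................................
................................
................................
................................
................................
................................
................................
stock 
[... 736 characters left out ...]
......................
................................
................................
................................
................................
................................
................................
................................
[-1.507000e-01  2.815283e+02] [np.float64(251.39), np.float64(243.1)] 255
[-1.355000e-01  2.956976e+02] [np.float64(268.6), np.float64(260.75)] 258
[-1.185000e-01  3.101952e+02] [np.float64(286.5), np.float64(279.39)] 260
[-1.043000e-01  3.245588e+02] [np.float64(303.71), np.float64(297.24)] 262
[-8.920000e-02  3.394722e+02] [np.float64(321.64), np.float64(315.93)] 264
[-7.640000e-02  3.541983e+02] [np.float64(338.91), np.float64(333.87)] 266
```

```bash
cat >> h.py <<'E'
def onplane(f,p,P,n): c,d=ray(f,p); return c+d*(n@(P-c))/(n@d)
E
python3 - <<'E'
from h import *
T=load('top0');S=load('scene0')
a=np.radians(11);P=np.array([.4243,.0726,.1455]);yaw=np.radians(-7.5)
L=[(251.39,243.1,255.3),(268.6,260.75,257.9),(286.5,279.39,260),(303.71,297.24,262),(321.64,315.93,264.1),(338.91,333.87,266.2)]
for it in range(3):
    n=np.array([np.sin(a)*np.cos(yaw),np.sin(a)*np.sin(yaw),np.cos(a)])
    A=np.array([onplane(T,(l[0],200),P,n) for l in L]);B=np.array([onplane(T,(l[1],l[2]-.0),P,n) for l in L])
    d=A-B; ys=np.degrees(np.arctan2(d[:,1],d[:,0])); yaw=np.radians(ys.mean())
print(ys.round(2),np.degrees(yaw))
x=np.array([np.cos(a)*np.cos(yaw),np.cos(a)*np.sin(yaw),-np.sin(a)]);y=np.cross(n,x)
e=(B[0]-B[5]);print('end-line yaw',np.degrees(np.arctan2(-e[0],e[1])),'slope of dirs',np.degrees(np.arcsin(-d[:,2]/np.linalg.norm(d,axis=1))).round(1))
print('lane y of strips',((B-B[0])@y*1e3).round(1),((A-B[0])@y*1e3).round(1),'lane x',((B-B[0])@x*1e3).round(1))
for nm,c in(('stray',(.6328,-.0211,.1985)),('stock',(.7363,-.1404,.1745))):
    b=np.array(c)-.095*n; q=b-B[0]; print(nm,'base',b.round(4),'lane xyz from B0',(q@x*1e3).round(1),(q@y*1e3).round(1),(q@n*1e3).round(1))
print('x',x.round(4),'y',y.round(4),'n',n.round(4),'B0',B[0].round(4))
E
```

```text
[-7.2  -7.2  -7.08 -7.09 -7.06 -7.14] -7.128187508891201
end-line yaw -7.170567577733236 slope of dirs [11. 11. 11. 11. 11. 11.]
lane y of strips [   0.   -47.9  -98.1 -146.  -196.1 -244. ] [-2.000e-01 -4.810e+01 -9.790e+01 -1.459e+02 -1.959e+02 -2.440e+02] lane x [ 0.  -1.3 -1.  -0.6 -0.3 -0.2]
stray base [ 0.6148 -0.0189  0.1052] lane xyz from B0 204.1 -117.1 -1.3
stock base [ 0.7183 -0.1382  0.0812] lane xyz from B0 324.1 -222.7 -2.4
x [ 0.974  -0.1218 -0.1908] y [0.1241 0.9923 0.    ] n [ 0.1893 -0.0237  0.9816] B0 [0.4308 0.1222 0.1455]
```

Measurements check out: lanes are 98 mm apart, and the stray jar stands 151 mm from the stop with its base on the floor plane. Jar lane is lane y=-220 and tip lane y=-122 from B0. I'll plan the approach.

```bash
cat >> h.py <<'E'
from scipy.spatial.transform import Rotation as Ro
LX=np.array([.974,-.1218,-.1908]);LY=np.array([.1241,.9923,0]);LN=np.cross(LX,LY)
B0=np.array([.4308,.1222,.1455]); RL=np.c_[LX,-LY,-LN]   # tool axes when square to the lane
def lane(x,y,z): return B0+(LX*(x+175)+LY*y+LN*(z-1.5))*np.array(1) if False else B0+(LX*(x+175e-3)+LY*y+LN*(z-.0015))
def plan(P=None,R=None):
    from plant import manip
    s=manip.state(); q=s['tool_rot']; C=Ro.from_quat([q[1],q[2],q[3],q[0]]).as_matrix(); p=np.array(s['tool_pos'])
    print('t',round(s['time'],2),'tcp',p.round(4),'F',np.round(s['contact_force'],1),'w',round(s['gripper_width'],3),'grip',round(s['grasp_force'],1))
    if R is not None: print(' turn deg',np.degrees(Ro.from_matrix(C.T@R).as_rotvec()).round(2))
    if P is not None: print(' shift mm now',(C.T@(P-p)*1e3).round(1),' after turn',((C if R is None else R).T@(P-p)*1e3).round(1))
E
python3 - <<'E'
from h import *
g=lane(.029,-.117,.055); print(g); plan(g,RL); plan(g+.1*LN,RL)
E
```

```text
[ 0.6251055  -0.02001309  0.15909323]
t 0.1 tcp [ 0.1471 -0.6069  0.2441] F [-0.5  0.4 -0.5] w 1.002 grip 0.0
 turn deg [  1.88 -10.87  20.7 ]
 shift mm now [ 602.7 -457.5   86.1]  after turn [ 410.3 -641.6    6.9]
t 0.1 tcp [ 0.1471 -0.6069  0.2441] F [-0.5  0.4 -0.5] w 1.002 grip 0.0
 turn deg [  1.88 -10.87  20.7 ]
 shift mm now [ 620.6 -451.   -12.1]  after turn [ 410.3 -641.6  -93.1]
```

Call:
play_rows(
  commands=[
    [0, 0, -10, 0.5, -2.7, 5.2],
    [0, 0, -10, 0.5, -2.7, 5.2],
    [0, 0, -10, 0.4, -2.7, 5.2],
    [0, 0, -10, 0.5, -2.7, 5.1],
  ],
  hand=85,
)

```text
time: 0.43
tool_pos: [0.1499, -0.6071, 0.2851]
tool_rot: [-0.006, 0.993, -0.064, -0.096]
contact_force: [0.4, 0.4, 0.1]
gripper_width: 0.996
grasp_force: 0.0
```

Call:
play_rows(
  commands=[
    [20, -32, -3, 0, 0, 0],
    [20, -32, -3, 0, 0, 0],
    [20, -32, -3, 0, 0, 0],
    [20, -32, -3, 0, 0, 0],
    [20, -32, -3, 0, 0, 0],
  ],
)

```text
time: 0.85
tool_pos: [0.2709, -0.4596, 0.2801]
tool_rot: [-0.006, 0.994, -0.062, -0.095]
contact_force: [1.1, -1.2, 0.8]
gripper_width: 0.997
grasp_force: 0.0
```

Call:
play_rows(
  commands=[
    [20, -32, -3, 0, 0, 0],
    [20, -32, -3, 0, 0, 0],
    [20, -32, -3, 0, 0, 0],
    [20, -32, -3, 0, 0, 0],
    [20, -32, -3, 0, 0, 0],
  ],
)

```text
time: 1.27
tool_pos: [0.391, -0.3133, 0.2759]
tool_rot: [-0.005, 0.994, -0.062, -0.095]
contact_force: [0.8, -0.4, -0.3]
gripper_width: 0.998
grasp_force: 0.0
```

Call:
play_rows(
  commands=[
    [20, -32, -3, 0, 0, 0],
    [20, -32, -3, 0, 0, 0],
    [20, -32, -3, 0, 0, 0],
    [20, -32, -3, 0, 0, 0],
    [20, -32, -3, 0, 0, 0],
  ],
)

```text
time: 1.68
tool_pos: [0.5111, -0.167, 0.2715]
tool_rot: [-0.005, 0.994, -0.062, -0.095]
contact_force: [1.1, -0.5, -0.4]
gripper_width: 0.998
grasp_force: 0.0
```

```bash
python3 - <<'E'
from h import *
g=lane(.029,-.117,.055); plan(g,RL)
E
```

```text
t 1.68 tcp [ 0.5111 -0.167   0.2715] F [ 1.1 -0.5 -0.4] w 0.998 grip 0.0
 turn deg [ 0.07 -0.06 -0.  ]
 shift mm now [ 114.5 -160.2   92.1]  after turn [ 114.6 -160.1   92.2]
```

Call:
play_rows(
  commands=[
    [23, -32, 0, 0, 0, 0],
    [23, -32, 0, 0, 0, 0],
    [23, -32, 0, 0, 0, 0],
    [23, -32, 0, 0, 0, 0],
    [22.6, -32, 0, 0, 0, 0],
  ],
)

```text
time: 2.1
tool_pos: [0.6427, -0.0223, 0.2491]
tool_rot: [-0.005, 0.993, -0.062, -0.095]
contact_force: [1.3, -0.7, -0.0]
gripper_width: 0.996
grasp_force: 0.0
```

Call:
play_rows(
  commands=[
    [0, 0, 0, 0, 0, 0],
    [0, 0, 10, 0, 0, 0],
    [0, 0, 10, 0, 0, 0],
    [0, 0, 0, 0, 0, 0],
  ],
)

```text
time: 2.43
tool_pos: [0.636, -0.0242, 0.227]
tool_rot: [-0.005, 0.993, -0.062, -0.098]
contact_force: [-0.2, -1.3, -0.5]
gripper_width: 0.995
grasp_force: 0.0
```

```bash
python3 - <<'E'
from h import *
from plant import imaging
g=lane(.029,-.117,.055); plan(g,RL)
W=[]
for n in('scene','top'):
    f=imaging.grab_frame(n);np.savez(f'pics/{n}1.npz',**f)
    i=f['image'][:,:,::-1]; r=(150,300,190,340) if n=='scene' else (110,260,220,370)
    W.append(cv2.resize(i[r[0]:r[1],r[2]:r[3]],(400,400),interpolation=cv2.INTER_CUBIC))
cv2.imwrite('pics/near1.png',np.hstack(W))
E
```

```text
t 2.43 tcp [ 0.636  -0.0242  0.227 ] F [-0.2 -1.3 -0.5] w 0.995 grip 0.0
 turn deg [ 0.07  0.21 -0.08]
 shift mm now [ 2.1 -2.9 68.8]  after turn [ 1.9 -2.8 68.8]
```

View pics/near1.png

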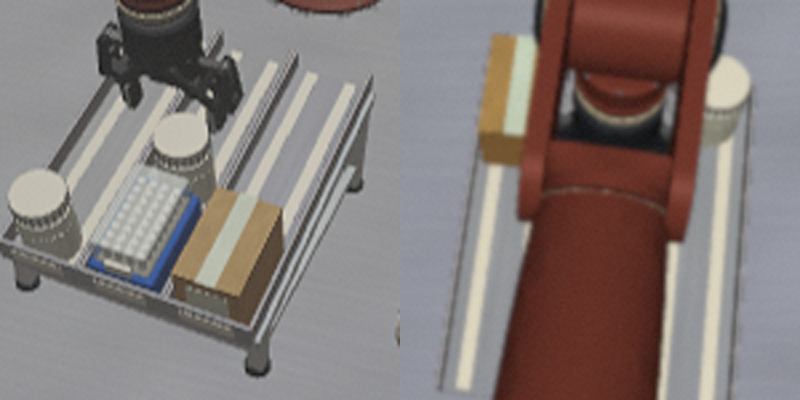

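The gripper straddles the jar cap: fingers at crop (132,95) and (222,120), cap centre at (182,132). The tip box and carton are clear. Descending and gripping.

Call:
play_rows(
  commands=[
    [1, -1.5, 10, 0, 0, 0],
    [1, -1.5, 15, 0, 0, 0],
    [0, 0, 15, 0, 0, 0],
    [0, 0, 15, 0, 0, 0],
    [0, 0, 14, 0, 0, 0],
  ],
)

```text
time: 2.95
tool_pos: [0.6263, -0.0193, 0.1596]
tool_rot: [-0.005, 0.993, -0.062, -0.096]
contact_force: [0.4, 0.3, 0.3]
gripper_width: 0.995
grasp_force: 0.0
```

Call:
play_rows(
  commands=[
    [0, 0, 0, 0, 0, 0],
    [0, 0, 0, 0, 0, 0],
  ],
)

```text
time: 3.12
tool_pos: [0.6263, -0.0192, 0.1603]
tool_rot: [-0.005, 0.993, -0.062, -0.097]
contact_force: [-0.9, -0.6, 0.1]
gripper_width: 0.995
grasp_force: 0.0
```

Call:
play_rows(
  commands=[
    [0, 0, 0, 0, 0, 0],
    [0, 0, 0, 0, 0, 0],
    [0, 0, 0, 0, 0, 0],
    [0, 0, 0, 0, 0, 0],
    [0, 0, 0, 0, 0, 0],
  ],
  hand=50,
)

```text
time: 3.53
tool_pos: [0.6284, -0.0195, 0.1637]
tool_rot: [-0.005, 0.994, -0.062, -0.094]
contact_force: [0.6, 0.3, 3.3]
gripper_width: 0.705
grasp_force: 65.9
```

Call:
play_rows(
  commands=[
    [0, 0, 0, 0, 0, 0],
    [0, 0, 0, 0, 0, 0],
  ],
)

```text
time: 3.7
tool_pos: [0.6284, -0.0195, 0.1638]
tool_rot: [-0.005, 0.994, -0.062, -0.094]
contact_force: [0.5, 0.2, 6.4]
gripper_width: 0.703
grasp_force: 65.8
```

Call:
play_rows(
  commands=[
    [0, 0, -8, 0, 0, 0],
    [0, 0, -15, 0, 0, 0],
    [0, 0, -20, 0, 0, 0],
    [0, 0, -25, 0, 0, 0],
    [0, 0, -17, 0, 0, 0],
  ],
)

```text
time: 4.12
tool_pos: [0.644, -0.0214, 0.2481]
tool_rot: [-0.005, 0.994, -0.062, -0.094]
contact_force: [0.8, 0.1, -1.3]
gripper_width: 0.704
grasp_force: 65.6
```

Call:
play_rows(
  commands=[
    [-10, 5, 0, 0, 0, 0],
    [-20, 10, 0, 0, 0, 0],
    [-30, 17, 0, 0, 0, 0],
    [-30, 19, 0, 0, 0, 0],
    [-30, 19, 0, 0, 0, 0],
  ],
)

```text
time: 4.53
tool_pos: [0.5153, -0.0763, 0.2673]
tool_rot: [-0.005, 0.993, -0.062, -0.096]
contact_force: [-0.1, 0.1, -0.7]
gripper_width: 0.703
grasp_force: 65.6
```

Call:
play_rows(
  commands=[
    [-25, 17, 0, 0, 0, 0],
    [-15, 10, 0, 0, 0, 0],
    [-7, 4, 0, 0, 0, 0],
    [0, 0, 0, 0, 0, 0],
    [0, 0, 0, 0, 0, 0],
  ],
)

```text
time: 4.95
tool_pos: [0.468, -0.1009, 0.277]
tool_rot: [-0.006, 0.994, -0.062, -0.095]
contact_force: [-0.2, -0.1, -2.9]
gripper_width: 0.706
grasp_force: 65.6
```

```bash
python3 - <<'E'
from h import *
from plant import imaging
g=lane(-.140,-.220,.055); plan(g,RL)
W=[]
for n in('scene','top'):
    f=imaging.grab_frame(n);np.savez(f'pics/{n}2.npz',**f)
    i=f['image'][:,:,::-1]; r=(130,280,190,340) if n=='scene' else (130,280,220,370)
    W.append(cv2.resize(i[r[0]:r[1],r[2]:r[3]],(400,400),interpolation=cv2.INTER_CUBIC))
cv2.imwrite('pics/near2.png',np.hstack(W))
E
```

```text
t 4.95 tcp [ 0.468  -0.1009  0.277 ] F [-0.2 -0.1 -2.9] w 0.706 grip 65.6
 turn deg [ 0.04 -0.08 -0.03]
 shift mm now [-3.5  3.2 87.9]  after turn [-3.3  3.2 87.9]
```

View pics/near2.png

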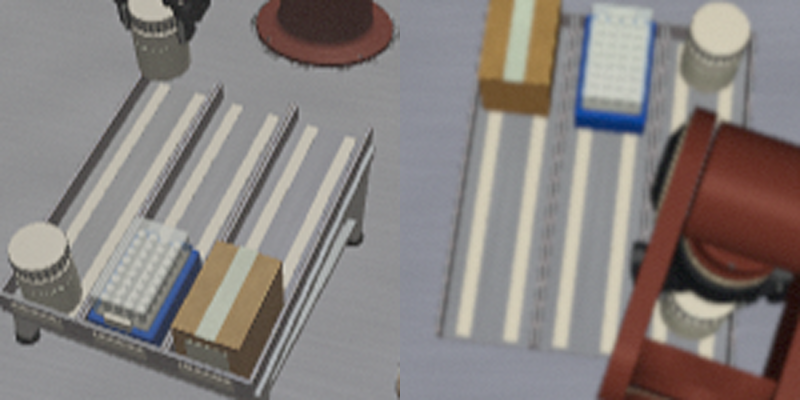

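The jar is held upright over the jar lane's high end (scene crop 160,45), and the stock box and the other items are undisturbed. Gripped height was about 60 mm above the floor, so contact should come after about 83 mm down.

Call:
play_rows(
  commands=[
    [-1.7, 1.6, 15, 0, 0, 0],
    [-1.6, 1.6, 20, 0, 0, 0],
    [0, 0, 20, 0, 0, 0],
    [0, 0, 12, 0, 0, 0],
    [0, 0, 6, 0, 0, 0],
  ],
)

```text
time: 5.47
tool_pos: [0.4501, -0.1014, 0.2038]
tool_rot: [-0.006, 0.993, -0.061, -0.097]
contact_force: [0.2, -0.5, -2.6]
gripper_width: 0.705
grasp_force: 65.6
```

Call:
play_rows(
  commands=[
    [0, 0, 2, 0, 0, 0],
    [0, 0, 2, 0, 0, 0],
    [0, 0, 1, 0, 0, 0],
    [0, 0, 0, 0, 0, 0],
  ],
)

```text
time: 5.8
tool_pos: [0.4506, -0.1023, 0.2024]
tool_rot: [-0.005, 0.994, -0.062, -0.094]
contact_force: [-1.0, -0.5, -1.5]
gripper_width: 0.708
grasp_force: 65.6
```

```bash
python3 - <<'E'
from h import *
from plant import imaging
g=lane(-.140,-.220,.060); plan(g,RL)
f=imaging.grab_frame('scene')
i=f['image'][:,:,::-1]
cv2.imwrite('pics/near3.png',cv2.resize(i[135:235,190:310],(600,500),interpolation=cv2.INTER_CUBIC))
E
```

```text
t 5.8 tcp [ 0.4506 -0.1023  0.2024] F [-1.  -0.5 -1.5] w 0.708 grip 65.6
 turn deg [ 0.09 -0.18 -0.01]
 shift mm now [-0.8 -0.3  6.4]  after turn [-0.8 -0.3  6.4]
```

View pics/near3.png

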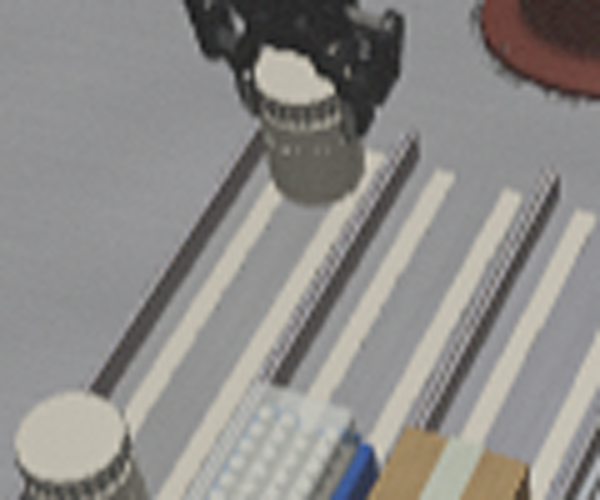

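The jar is centred between the guides (base at 318,190), still about 6 mm up, with force showing only its weight. Lowering gently until contact.

Call:
play_rows(
  commands=[
    [0, 0, 1.5, 0, 0, 0],
    [0, 0, 1.5, 0, 0, 0],
    [0, 0, 0, 0, 0, 0],
  ],
)

```text
time: 6.1
tool_pos: [0.4493, -0.1021, 0.1985]
tool_rot: [-0.005, 0.994, -0.062, -0.095]
contact_force: [0.1, 0.2, -2.1]
gripper_width: 0.708
grasp_force: 65.6
```

Call:
play_rows(
  commands=[
    [0, 0, 1.5, 0, 0, 0],
    [0, 0, 0, 0, 0, 0],
  ],
)

```text
time: 6.27
tool_pos: [0.449, -0.102, 0.1969]
tool_rot: [-0.005, 0.994, -0.062, -0.095]
contact_force: [-1.1, -0.3, -1.5]
gripper_width: 0.703
grasp_force: 65.6
```

Call:
play_rows(
  commands=[
    [0, 0, 1.5, 0, 0, 0],
    [0, 0, 0, 0, 0, 0],
  ],
)

```text
time: 6.43
tool_pos: [0.4493, -0.1022, 0.1963]
tool_rot: [-0.005, 0.994, -0.062, -0.094]
contact_force: [0.7, 0.1, -0.1]
gripper_width: 0.709
grasp_force: 65.8
```

Call:
play_rows(
  commands=[
    [0, 0, 1, 0, 0, 0],
    [0, 0, 0, 0, 0, 0],
  ],
)

```text
time: 6.6
tool_pos: [0.4496, -0.1023, 0.1962]
tool_rot: [-0.005, 0.994, -0.062, -0.094]
contact_force: [1.4, 0.6, 5.2]
gripper_width: 0.708
grasp_force: 66.1
```

Call:
play_rows(
  commands=[
    [0, 0, 0.5, 0, 0, 0],
    [0, 0, 0, 0, 0, 0],
  ],
)

```text
time: 6.77
tool_pos: [0.4497, -0.1023, 0.1962]
tool_rot: [-0.005, 0.994, -0.062, -0.093]
contact_force: [0.7, 0.3, 7.8]
gripper_width: 0.706
grasp_force: 66.2
```

Contact is confirmed at about 8 N. Easing off, opening, letting it slide, then lifting.

Call:
play_rows(
  commands=[
    [0, 0, -1, 0, 0, 0],
    [0, 0, 0, 0, 0, 0],
  ],
)

```text
time: 6.93
tool_pos: [0.4494, -0.1022, 0.1962]
tool_rot: [-0.005, 0.994, -0.062, -0.094]
contact_force: [1.3, -0.2, 6.0]
gripper_width: 0.705
grasp_force: 66.0
```

Call:
play_rows(
  commands=[
    [0, 0, 0, 0, 0, 0],
    [0, 0, 0, 0, 0, 0],
    [0, 0, 0, 0, 0, 0],
    [0, 0, 0, 0, 0, 0],
    [0, 0, 0, 0, 0, 0],
  ],
  hand=85,
)

```text
time: 7.35
tool_pos: [0.4484, -0.1019, 0.1946]
tool_rot: [-0.005, 0.993, -0.062, -0.095]
contact_force: [0.2, -0.2, -0.3]
gripper_width: 0.994
grasp_force: 0.0
```

Call:
play_rows(
  commands=[
    [0, 0, 0, 0, 0, 0],
    [0, 0, 0, 0, 0, 0],
    [0, 0, 0, 0, 0, 0],
    [0, 0, 0, 0, 0, 0],
    [0, 0, 0, 0, 0, 0],
  ],
)

```text
time: 7.77
tool_pos: [0.4488, -0.102, 0.1952]
tool_rot: [-0.005, 0.994, -0.062, -0.095]
contact_force: [1.1, 0.9, 0.3]
gripper_width: 0.996
grasp_force: 0.0
```

```bash
python3 - <<'E'
from h import *
from plant import imaging
plan()
W=[]
for n in('scene','top'):
    f=imaging.grab_frame(n);np.savez(f'pics/{n}4.npz',**f)
    i=f['image'][:,:,::-1]; r=(130,280,180,330) if n=='scene' else (120,270,220,370)
    W.append(cv2.resize(i[r[0]:r[1],r[2]:r[3]],(400,400),interpolation=cv2.INTER_CUBIC))
cv2.imwrite('pics/near4.png',np.hstack(W))
# new box: blue/white masks
S,T=load('scene0'),load('top0')
for nm,F,(y0,y1,x0,x1) in(('S',S,(203,263,345,405)),('T',T,(210,268,155,215))):
    im=F['image'][y0:y1,x0:x1]; hsv=cv2.cvtColor(im,cv2.COLOR_RGB2HSV)
    i=im.astype(int); blue=(i[:,:,2]-i[:,:,0]>30); white=(i.min(2)>175)
    for k,m in(('blue',blue),('white',white),('all',blue|white)):
        m=cv2.morphologyEx(m.astype(np.uint8),cv2.MORPH_CLOSE,np.ones((5,5)))
        c,s,l=max(blobs(m,5),key=lambda b:b[1][4]); ys,xs=np.nonzero(l)
        r=cv2.minAreaRect(np.c_[xs+x0,ys+y0].astype(np.float32)); print(nm,k,s[4],np.round(r[0],1),np.round(cv2.boxPoints(r),1).tolist())
    print(np.array2string(i[::6,::6].min(2)),sep='') if 0 else None
E
```

```text
t 7.77 tcp [ 0.4488 -0.102   0.1952] F [1.1 0.9 0.3] w 0.996 grip 0.0
S blue 224 [373.3 233.7] [[354.6000061035156, 244.60000610351562], [368.79998779296875, 212.60000610351562], [391.8999938964844, 222.89999389648438], [377.70001220703125, 254.89999389648438]]
S white 315 [377.6 221.9] [[365.20001220703125, 228.89999389648438], [373.3999938964844, 208.39999389648438], [390.0, 215.0], [381.79998779296875, 235.5]]
S all 600 [374.6 230.8] [[354.6000061035156, 244.60000610351562], [371.3999938964844, 206.8000030517578], [394.5, 217.0], [377.70001220703125, 254.89999389648438]]
T blue 291 [183.4 237.9] [[166.0, 255.3000030517578], [175.0, 214.8000030517578], [200.8000030517578, 220.5], [191.8000030517578, 261.1000061035156]]
T white 558 [180.2 236.9] [[168.5, 252.0], [175.6999969482422, 218.39999389648438], [191.89999389648438, 221.8000030517578], [184.6999969482422, 255.5]]
T all 1039 [183.4 237.9] [[166.0, 255.3000030517578], [175.0, 214.8000030517578], [200.8000030517578, 220.5], [191.8000030517578, 261.1000061035156]]
```

View pics/near4.png

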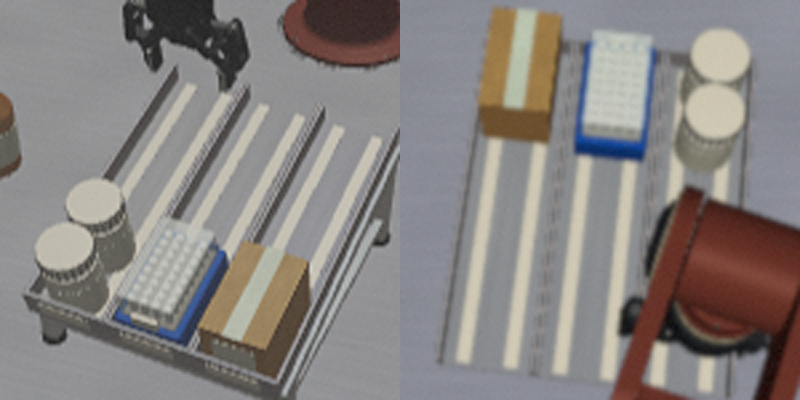

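Jar is seated upright against the stock jar (scene crop 97,230 behind 65,275). Now I'll work out the box pose by casting the silhouette edges onto their heights, and triangulate its corners for height.

```bash
python3 - <<'E'
from h import *
S,T=load('scene0'),load('top0')
for nm,t,s in(('lid robot-left',(166,254),(392,214)),('lid robot-right',(188.6,257),(373,208))):
    X,e=tri(T,t,S,s);print(nm,X.round(4),round(e,1))
im=T['image'][210:268,155:215].astype(int); m=((im[:,:,2]-im[:,:,0]>30)|(im.min(2)>175)).astype(np.uint8)
m=cv2.morphologyEx(m,cv2.MORPH_CLOSE,np.ones((5,5)))
c,s,l=max(blobs(m,5),key=lambda b:b[1][4]); ys,xs=np.nonzero(l)
# edge points: left/right by row, top/bottom by column (mid part), pixel edge half-out
rows=range(222,250);cols=range(178,194)
Lp=[(155+xs[ys==r-210].min()-.5,r) for r in rows];Rp=[(155+xs[ys==r-210].max()+.5,r) for r in rows]
Tp=[(c,210+ys[xs==c-155].min()-.5) for c in cols];Bp=[(c,210+ys[xs==c-155].max()+.5) for c in range(172,188)]
def W(ps,z): return np.array([onz(T,p,z)[:2] for p in ps])
E={'L':W(Lp,.078),'R':W(Rp,0.),'T':W(Tp,.040),'B':W(Bp,0.)}
def yawof(P): vx,vy,_,_=cv2.fitLine(P.astype(np.float32),cv2.DIST_L2,0,.01,.01).ravel(); return np.degrees(np.arctan2(vy,vx))
for k in E: print(k,yawof(E[k]).round(2),E[k].mean(0).round(4))
yl=yawof(E['L']);yr=yawof(E['R']); a=np.radians((yl+yr)/2); x=np.array([np.cos(a),np.sin(a)]);y=np.array([-x[1],x[0]])
l,r,t,b=[np.median(E[k]@v) for k,v in(('L',y),('R',y),('T',x),('B',x))]
print('width',l-r,'(70) length',t-b,'(120)'); cy=((l-.032)+(r+.038))/2; cx=(t+b)/2
print('yaw',np.degrees(a),'centre',(cx*x+cy*y).round(4))
# check: project lid top corners into scene / top
for sx,sy in((-54,32),(-54,-32),(54,32),(54,-32)):
    X=np.r_[(cx+sx/1e3)*x+(cy+sy/1e3)*y,.078]; print(sx,sy,'S',proj(S,X).round(1),'T',proj(T,X).round(1))
E
```

```text
lid robot-left [0.4354 0.3543 0.0729] 3.6
lid robot-right [0.426  0.2913 0.0722] 8.2
L -12.6 [0.4887 0.3384]
R -11.48 [0.4919 0.2792]
T 77.12 [0.5389 0.3068]
B 77.28 [0.4232 0.3331]
width 0.05734379268674422 (70) length 0.11656538500801994 (120)
yaw -12.037745 centre [0.4788 0.3143]
-54 32 S [392.7 212.5] T [163.9 255.1]
-54 -32 S [373.2 205.7] T [185.5 259.6]
54 32 S [381.7 234.2] T [172.6 218.3]
54 -32 S [361.4 226.6] T [194.1 222.7]
```

Call:
play_rows(
  commands=[
    [0, 0, -20, 0, 0, 0],
    [0, 0, -35, 0, 0, 0],
    [0, 0, -35, 0, 0, 0],
    [0, 0, -20, 0, 0, 0],
  ],
)

```text
time: 8.2
tool_pos: [0.4707, -0.1048, 0.3072]
tool_rot: [-0.005, 0.994, -0.062, -0.093]
contact_force: [-0.3, 0.3, 0.3]
gripper_width: 0.992
grasp_force: 0.0
```

Width check fails (57 vs 70 mm), so one edge isn't what I assumed. Looking at the pixel profiles.

```bash
python3 - <<'E'
from h import *
T=load('top0');S=load('scene0')
for r in(228,238,248): print('T',r,*[f"{x}:{','.join(map(str,T['image'][r,x]))}" for x in range(161,206)])
for c in (183,): print('col',c,*[f"{y}:{','.join(map(str,T['image'][y,c]))}" for y in range(210,268)])
E
```

```text
T 228 161:130,131,142 162:130,131,141 163:129,132,141 164:128,130,140 165:130,132,140 166:129,132,140 167:129,130,138 168:130,131,139 169:131,134,141 170:148,152,155 171:166,172,174 172:160,173,183 173:155,171,188 174:173,186,194 175:190,198,194 176:191,196,189 177:187,192,185 178:192,196,190 179:199,206,196 180:199,205,198 181:189,196,188 182:184,189,183 183:190,196,191 184:197,203,195 185:191,197,189 186:177,184,179 187:179,185,180 188:190,197,188 189:198,205,195 190:188,195,187 191:160,165,159 192:130,131,126 193:111,114,111 194:87,98,112 195:55,82,134 196:25,67,138 197:16,52,113 198:9,34,76 199:36,46,69 200:79,85,101 201:119,121,131 202:127,130,139 203:128,130,139 204:131,132,142 205:132,134,143
T 238 161:132,133,143 162:132,134,143 163:128,130,140 164:132,135,144 165:133,136,145 166:129,132,141 167:133,136,142 168:154,159,161 169:165,174,178 170:158,173,188 171:162,180,192 172:186,196,196 173:195,202,195 174:185,191,184 175:177,182,177 176:186,191,184 177:196,202,195 178:194,202,195 179:182,189,182 180:183,188,183 181:194,200,195 182:195,203,197 183:192,196,192 184:186,191,187 1
[... 1261 characters left out ...]
24:184,192,183 225:191,198,190 226:189,195,188 227:187,192,186 228:190,196,191 229:194,201,192 230:194,200,194 231:192,199,191 232:197,203,196 233:200,205,197 234:199,206,196 235:197,206,199 236:197,202,198 237:196,203,198 238:192,196,192 239:184,191,185 240:184,189,184 241:186,193,189 242:187,194,189 243:181,186,184 244:178,184,182 245:185,191,187 246:187,194,190 247:183,190,187 248:184,192,188 249:193,198,197 250:197,203,199 251:194,201,199 252:196,203,201 253:197,205,202 254:194,204,203 255:180,192,200 256:144,159,181 257:99,120,161 258:83,101,145 259:107,114,136 260:124,127,138 261:129,131,141 262:128,130,139 263:129,131,140 264:128,131,139 265:126,129,138 266:128,129,140 267:130,131,140
```

```bash
python3 - <<'E'
from h import *
T=load('top0');S=load('scene0');im=T['image'].astype(float)
L=[(170.,228),(167.7,238),(165.4,248)];R=[(199.8,228),(197.55,238),(195.35,248)]
def cross(v,k0,k1,dark):   # half-level crossing, walking from outside
    pass
def half(prof,start,step):
    bg=prof[start]; k=start
    while abs(prof[k]-bg)<22: k+=step
    e=k
    while abs(prof[e+step]-bg)>abs(prof[e]-bg): e+=step
    h=(bg+prof[e])/2; k=start
    while (prof[k]-h)*(bg-h)>0: k+=step
    a,b=prof[k-step],prof[k]; return k-step+step*(a-h)/(a-b)
B=[(c,half(im[:,c,0],266,-1)) for c in range(172,188,3)]
Tp=[(c,half(im[:,c,0],209,1)) for c in (178,179,194,195,196)]
print(np.round(B,1).tolist(),np.round(Tp,1).tolist())
W=lambda ps,z:np.array([onz(T,p,z)[:2] for p in ps])
E={'L':W(L,.078),'R':W(R,0.),'T':W(Tp,.040),'B':W(B,0.)}
f=lambda P:np.polyfit(P[:,0],P[:,1],1)[0]
print('yaws',np.degrees(np.arctan([f(E['L']),f(E['R'])])),np.degrees(np.arctan(f(E['B'][:,::-1]))),np.degrees(np.arctan(f(E['T'][:,::-1]))))
a=np.arctan((f(E['L'])+f(E['R']))/2); x=np.array([np.cos(a),np.sin(a)]);y=np.array([-x[1],x[0]])
l,r,t,b=[np.median(E[k]@v) for k,v in(('L',y),('R',y),('T',x),('B',x))]
print('width',l-r,'(70) length',t-b,'(120)'); cy=((l-.032)+(r+.038))/2; cx=(t+b)/2
c=cx*x+cy*y; print('yaw',np.degrees(a),'centre',c.round(4))
for sx,sy in((-54,32),(-54,-32)):
    X=np.r_[(cx+sx/1e3)*x+(cy+sy/1e3)*y,.078]; print(sx,sy,'S',proj(S,X).round(1),'T',proj(T,X).round(1))
X=[np.r_[(cx+.06)*x+(cy+s)*y,0] for s in(.038,-.038)]; print('tab-end bottom corners S',[proj(S,q).round(1) for q in X])
RB=np.c_[np.r_[x,0],np.r_[-y,0],[0,0,-1]]
np.savez('box.npz',c=c,RB=RB)
plan(np.r_[c,.170],RB)
E
```

```text
[[172.0, 256.8], [175.0, 257.1], [178.0, 257.9], [181.0, 258.3], [184.0, 258.9], [187.0, 259.1]] [[178.0, 215.6], [179.0, 215.7], [194.0, 218.9], [195.0, 219.2], [196.0, 219.5]]
yaws [-11.60966743 -11.6748027 ] 9.63617906051309 12.508066657747277
width 0.06662685697474424 (70) length 0.12423111317797864 (120)
yaw -11.642238878221026 centre [0.4832 0.3159]
-54 32 S [393.  213.4] T [163.5 253.7]
-54 -32 S [373.4 206.6] T [185.2 258.1]
tab-end bottom corners S [array([378.8, 254.7]), array([355.5, 245.7])]
t 8.2 tcp [ 0.4707 -0.1048  0.3072] F [-0.3  0.3  0.3] w 0.992 grip 0.0
 turn deg [ 0.55 10.64  4.49]
 shift mm now [ -13.9 -419.3  141.2]  after turn [ -72.7 -414.6  137.2]
```

The checks now hold: width 67 vs 70 mm, length 124 vs 120 mm, and the projected base corners match the scene within about 1 px. Moving above the box.

Call:
play_rows(
  commands=[
    [0, 0, 0, 0.3, 5.3, 2.2],
    [0, 0, 0, 0.3, 5.3, 2.3],
    [-3, -17, 0, 0, 0, 0],
    [-6, -34, 0, 0, 0, 0],
    [-6, -34, 0, 0, 0, 0],
  ],
)

```text
time: 8.62
tool_pos: [0.4716, -0.0179, 0.3037]
tool_rot: [-0.001, 0.995, -0.103, -0.002]
contact_force: [0.6, -0.4, -0.5]
gripper_width: 0.996
grasp_force: 0.0
```

Call:
play_rows(
  commands=[
    [-6, -34, 0, 0, 0, 0],
    [-6, -34, 0, 0, 0, 0],
    [-6, -34, 0, 0, 0, 0],
    [-6, -34, 0, 0, 0, 0],
    [-6, -34, 0, 0, 0, 0],
  ],
)

```text
time: 9.03
tool_pos: [0.4766, 0.1561, 0.304]
tool_rot: [-0.001, 0.995, -0.102, -0.002]
contact_force: [0.1, -0.3, -0.9]
gripper_width: 0.995
grasp_force: 0.0
```

Call:
play_rows(
  commands=[
    [-6, -34, 0, 0, 0, 0],
    [-6, -34, 15, 0, 0, 0],
    [-6, -34, 30, 0, 0, 0],
    [-6, -34, 35, 0, 0, 0],
    [-3, -20, 20, 0, 0, 0],
  ],
)

```text
time: 9.45
tool_pos: [0.48, 0.3066, 0.2095]
tool_rot: [-0.001, 0.995, -0.101, -0.004]
contact_force: [-0.3, -0.9, -0.8]
gripper_width: 0.995
grasp_force: 0.0
```

Call:
play_rows(
  commands=[
    [0, 0, 20, 0, 0, 0],
    [0, 0, 10, 0, 0, 0],
    [0, 0, 0, 0, 0, 0],
  ],
)

```text
time: 9.7
tool_pos: [0.4794, 0.3039, 0.1788]
tool_rot: [0.001, 0.995, -0.101, -0.005]
contact_force: [-0.1, 0.5, -0.0]
gripper_width: 0.997
grasp_force: 0.0
```

```bash
python3 - <<'E'
from h import *
from plant import imaging
b=np.load('box.npz'); plan(np.r_[b['c'],.060],b['RB'])
W=[]
for n in('scene','top'):
    f=imaging.grab_frame(n)
    i=f['image'][:,:,::-1]; r=(160,270,325,435) if n=='scene' else (190,300,130,240)
    W.append(cv2.resize(i[r[0]:r[1],r[2]:r[3]],(400,400),interpolation=cv2.INTER_CUBIC))
cv2.imwrite('pics/near5.png',np.hstack(W))
E
```

```text
t 9.7 tcp [0.4794 0.3039 0.1788] F [-0.1  0.5 -0. ] w 0.997 grip 0.0
 turn deg [0.13 0.58 0.01]
 shift mm now [  2.5 -12.8 118.7]  after turn [  1.3 -12.5 118.8]
```

View pics/near5.png

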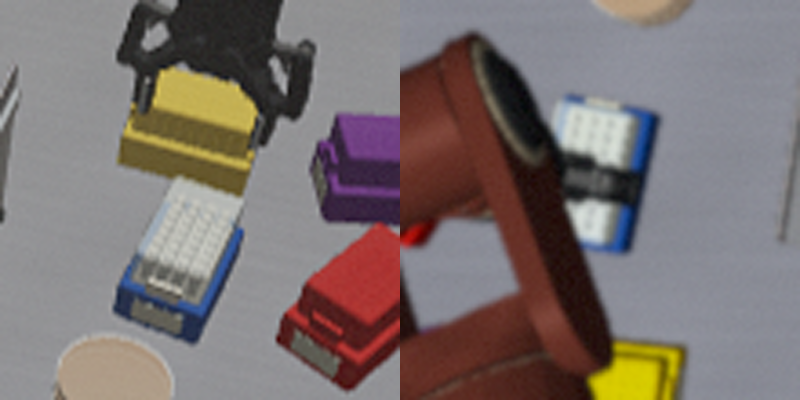

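The blue box (scene crop 180,260) is under the gripper, 12.5 mm short sideways. Correcting and descending.

Call:
play_rows(
  commands=[
    [0.7, -6, 10, 0, 0.5, 0],
    [0.6, -6.5, 20, 0, 0, 0],
    [0, 0, 20, 0, 0, 0],
    [0, 0, 5, 0, 0, 0],
    [0, 0, 0, 0, 0, 0],
  ],
)

```text
time: 10.22
tool_pos: [0.4844, 0.3161, 0.1259]
tool_rot: [0.0, 0.995, -0.102, 0.001]
contact_force: [-0.8, 0.3, -0.2]
gripper_width: 0.995
grasp_force: 0.0
```

```bash
python3 - <<'E'
from h import *
from plant import imaging
b=np.load('box.npz'); plan(np.r_[b['c'],.060],b['RB'])
s=imaging.grab_frame('scene')['image'][:,:,::-1]
cv2.imwrite('pics/near6.png',cv2.resize(s[175:265,335:425],(540,540),interpolation=cv2.INTER_CUBIC))
E
```

```text
t 10.22 tcp [0.4844 0.3161 0.1259] F [-0.8  0.3 -0.2] w 0.995 grip 0.0
 turn deg [-0.01 -0.09 -0.05]
 shift mm now [-1.3  0.5 65.9]  after turn [-1.2  0.5 65.9]
```

View pics/near6.png

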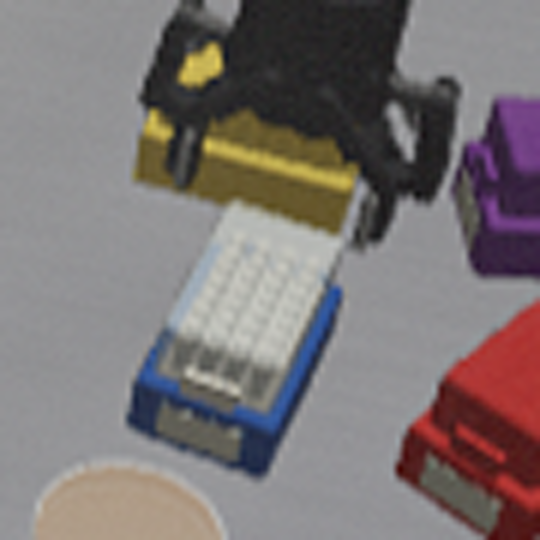

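```bash
python3 - <<'E'
from h import *
S=load('scene0');T=load('top0');b=np.load('box.npz');p=np.array([.4844,.3161,.1259]);y=b['RB'][:,1]
for z in(0.,.009):
  for k in(-.05,.05): print(z,k,proj(S,p+k*y-[0,0,z-.0]).round(1))
c=np.r_[b['c'],.078]; print('lid centre S',proj(S,c).round(1))
E
```

```text
0.0 -0.05 [396.9 215.1]
0.0 0.05 [364.7 203.9]
0.009 -0.05 [396.2 217.2]
0.009 0.05 [364.2 206.1]
lid centre S [377.7 220.5]
```

Fingertip pixels match the reported TCP, and the base corners match the measured box within 1 px. Descending around the lid and gripping.

Call:
play_rows(
  commands=[
    [0, 0, 15, 0, 0, 0],
    [0, 0, 18, 0, 0, 0],
    [0, 0, 15, 0, 0, 0],
    [0, 0, 10, 0, 0, 0],
    [0, 0, 7, 0, 0, 0],
  ],
)

```text
time: 10.68
tool_pos: [0.4858, 0.3168, 0.0625]
tool_rot: [-0.001, 0.995, -0.102, 0.002]
contact_force: [0.0, 0.5, 0.1]
gripper_width: 1.0
grasp_force: 0.0
```

Call:
play_rows(
  commands=[
    [0, 0, 0, 0, 0, 0],
    [0, 0, 0, 0, 0, 0],
  ],
)

```text
time: 10.85
tool_pos: [0.4858, 0.3169, 0.063]
tool_rot: [-0.001, 0.995, -0.102, 0.002]
contact_force: [0.3, 0.1, -0.1]
gripper_width: 0.995
grasp_force: 0.0
```

Call:
play_rows(
  commands=[
    [0, 0, 0, 0, 0, 0],
    [0, 0, 0, 0, 0, 0],
    [0, 0, 0, 0, 0, 0],
    [0, 0, 0, 0, 0, 0],
    [0, 0, 0, 0, 0, 0],
  ],
  hand=52,
)

```text
time: 11.27
tool_pos: [0.4863, 0.3172, 0.0637]
tool_rot: [-0.001, 0.995, -0.102, 0.003]
contact_force: [-0.2, 0.7, 5.9]
gripper_width: 0.733
grasp_force: 67.7
```

Call:
play_rows(
  commands=[
    [0, 0, 0, 0, 0, 0],
    [0, 0, 0, 0, 0, 0],
  ],
)

```text
time: 11.43
tool_pos: [0.4862, 0.3173, 0.0637]
tool_rot: [-0.001, 0.995, -0.102, 0.003]
contact_force: [-0.8, 0.8, 5.1]
gripper_width: 0.738
grasp_force: 67.8
```

Call:
play_rows(
  commands=[
    [0, 0, -10, 0, 0, 0],
    [0, 0, -20, 0, 0, 0],
    [0, 0, -35, 0, 0, 0],
    [0, 0, -40, 0, 0, 0],
    [0, 0, -40, 0, 0, 0],
  ],
)

```text
time: 11.85
tool_pos: [0.4833, 0.3159, 0.2072]
tool_rot: [0.0, 0.995, -0.102, 0.0]
contact_force: [1.0, 0.2, -2.2]
gripper_width: 0.736
grasp_force: 67.0
```

Call:
play_rows(
  commands=[
    [0, 0, -40, 0, 0, 0],
    [0, 0, -35, 0, 0, 0],
    [0, 0, -15, 0, 0, 0],
    [0, 0, 0, 0, 0, 0],
  ],
)

```text
time: 12.18
tool_pos: [0.4859, 0.3173, 0.3032]
tool_rot: [-0.003, 0.995, -0.102, 0.006]
contact_force: [-0.6, -0.3, -0.7]
gripper_width: 0.739
grasp_force: 67.1
```

```bash
python3 - <<'E'
from h import *
plan(lane(-.108,-.122,.064+.06),RL)
E
```

```text
t 12.18 tcp [0.4859 0.3173 0.3032] F [-0.6 -0.3 -0.7] w 0.739 grip 67.1
 turn deg [ -0.82 -11.62  -4.48]
 shift mm now [ 83.4 317.1  48.9]  after turn [ 67.2 322.4  38.2]
```

Call:
play_rows(
  commands=[
    [0, 0, 0, -0.4, -5.8, -2.2],
    [0, 0, 0, -0.4, -5.8, -2.3],
    [3, 15, 0, 0, 0, 0],
    [7, 30, 0, 0, 0, 0],
    [7, 34, 0, 0, 0, 0],
  ],
)

```text
time: 12.6
tool_pos: [0.4903, 0.235, 0.2911]
tool_rot: [-0.003, 0.993, -0.061, -0.101]
contact_force: [0.5, -1.1, -1.0]
gripper_width: 0.737
grasp_force: 67.0
```

Call:
play_rows(
  commands=[
    [7, 36, 0, 0, 0, 0],
    [8, 38, 0, 0, 0, 0],
    [8, 38, 0, 0, 0, 0],
    [8, 38, 0, 0, 0, 0],
    [7, 36, 0, 0, 0, 0],
  ],
)

```text
time: 13.02
tool_pos: [0.5036, 0.0444, 0.2852]
tool_rot: [-0.003, 0.993, -0.062, -0.101]
contact_force: [0.5, 0.1, -1.7]
gripper_width: 0.736
grasp_force: 67.0
```

Call:
play_rows(
  commands=[
    [6, 30, 10, 0, 0, 0],
    [4, 17, 15, 0, 0, 0],
    [2, 10, 10, 0, 0, 0],
    [0, 0, 3, 0, 0, 0],
    [0, 0, 0, 0, 0, 0],
  ],
)

```text
time: 13.43
tool_pos: [0.5007, -0.0101, 0.2458]
tool_rot: [-0.004, 0.993, -0.062, -0.101]
contact_force: [0.2, -0.6, -2.0]
gripper_width: 0.74
grasp_force: 67.1
```

```bash
python3 - <<'E'
from h import *
from plant import imaging
plan(lane(-.108,-.122,.064),RL)
W=[]
for n in('scene','top'):
    f=imaging.grab_frame(n);np.savez(f'pics/{n}7.npz',**f)
    i=f['image'][:,:,::-1]; r=(130,250,190,310) if n=='scene' else (160,280,230,350)
    W.append(cv2.resize(i[r[0]:r[1],r[2]:r[3]],(400,400),interpolation=cv2.INTER_CUBIC))
cv2.imwrite('pics/near7.png',np.hstack(W))
E
```

```text
t 13.43 tcp [ 0.5007 -0.0101  0.2458] F [ 0.2 -0.6 -2. ] w 0.74 grip 67.1
 turn deg [ 0.22  0.65 -0.07]
 shift mm now [ 2.5 -0.8 52.3]  after turn [ 1.9 -0.6 52.3]
```

View pics/near7.png

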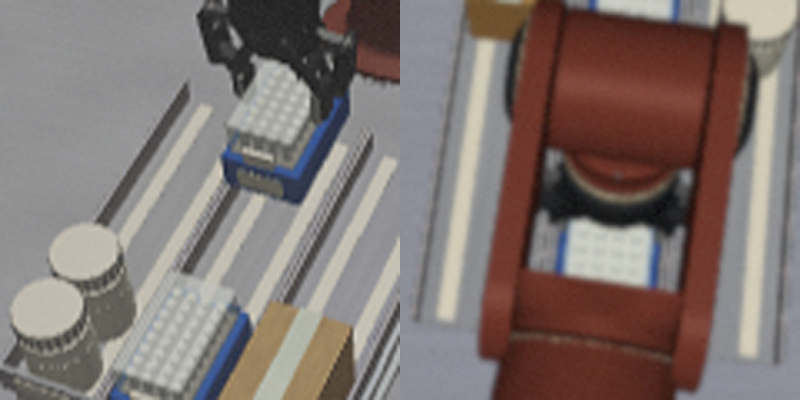

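The box is held tab-end downhill over the tip lane (scene crop 265,180). Lowering to just above the guides, then checking sideways fit.

Call:
play_rows(
  commands=[
    [1, 0, 8, 0.2, 0.6, 0],
    [1, -0.6, 8, 0, 0, 0],
    [0, 0, 6, 0, 0, 0],
    [0, 0, 0, 0, 0, 0],
    [0, 0, 0, 0, 0, 0],
  ],
)

```text
time: 13.95
tool_pos: [0.4996, -0.0092, 0.2254]
tool_rot: [-0.005, 0.994, -0.062, -0.095]
contact_force: [0.1, 0.5, -1.5]
gripper_width: 0.74
grasp_force: 67.0
```

```bash
python3 - <<'E'
from h import *
from plant import imaging,manip
plan(lane(-.108,-.122,.064),RL)
f=imaging.grab_frame('scene'); im=f['image'].astype(int)
y0,x0=150,240; w=im[y0:215,x0:310]; bl=(w[:,:,2]-w[:,:,0]>25)
c,s,l=max(blobs(bl,10),key=lambda b:b[1][4]); ys,xs=np.nonzero(l)
print('blue bbox',s[:4]+[x0,y0,0,0])
for r in range(ys.min(),ys.max()+1): print(r+y0,xs[ys==r].min()+x0,xs[ys==r].max()+x0,end='; ')
p=np.array(manip.state()['tool_pos'])
print()
for xx in(.058,.061):
  for yy in(.038,-.038):
    for h in(-.0637,-.0237): print(xx,yy,h,proj(f,p+xx*LX+yy*LY+h*LN).round(1))
cv2.imwrite('pics/near8.png',cv2.resize(im[140:215,235:320].astype(np.uint8)[:,:,::-1],(680,600),interpolation=cv2.INTER_CUBIC))
E
```

```text
t 13.95 tcp [ 0.4996 -0.0092  0.2254] F [ 0.1  0.5 -1.5] w 0.74 grip 67.0
 turn deg [ 0.06 -0.1  -0.  ]
 shift mm now [-0.9  0.1 32.1]  after turn [-0.8  0.1 32.1]
blue bbox [257 163  38  33]
163 294 294; 164 293 294; 165 290 293; 166 290 293; 167 290 293; 168 289 293; 169 289 293; 170 288 293; 171 287 293; 172 286 292; 173 285 291; 174 285 291; 175 284 290; 176 284 289; 177 283 289; 178 282 288; 179 258 288; 180 258 287; 181 257 286; 182 257 286; 183 257 286; 184 257 285; 185 258 284; 186 258 284; 187 258 283; 188 258 283; 189 258 282; 190 275 282; 191 275 281; 192 276 281; 193 276 280; 194 276 279; 195 277 279; 
0.058 0.038 -0.0637 [280.8 196.6]
0.058 0.038 -0.0237 [280. 188.]
0.058 -0.038 -0.0637 [257.8 189.6]
0.058 -0.038 -0.0237 [256.5 181. ]
0.061 0.038 -0.0637 [280.4 197.3]
0.061 0.038 -0.0237 [279.6 188.7]
0.061 -0.038 -0.0637 [257.4 190.3]
0.061 -0.038 -0.0237 [256.1 181.7]
```

View pics/near8.png

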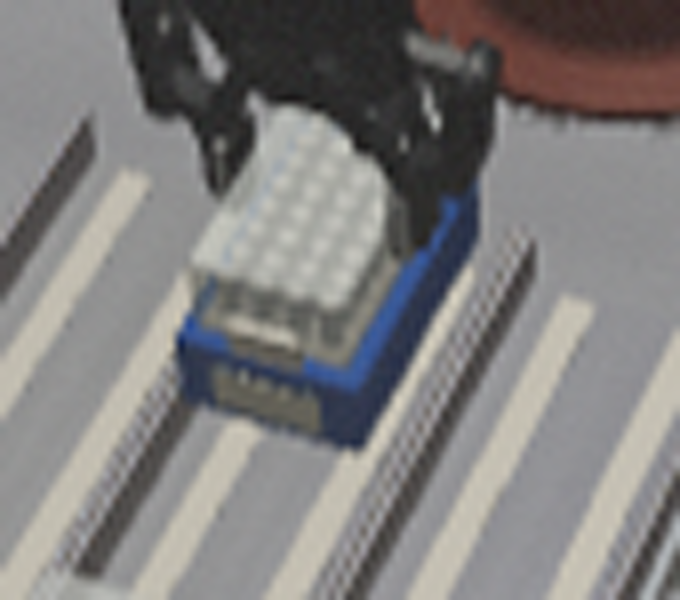

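The box's front bottom corners (280,196) and (258,190) match the prediction within 1 px, so it's centred in the lane with about 32 mm to go.

Call:
play_rows(
  commands=[
    [0, 0, 8, 0, 0, 0],
    [0, 0, 8, 0, 0, 0],
    [0, 0, 7, 0, 0, 0],
    [0, 0, 3, 0, 0, 0],
    [0, 0, 0, 0, 0, 0],
  ],
)

```text
time: 14.42
tool_pos: [0.4943, -0.0089, 0.199]
tool_rot: [-0.005, 0.993, -0.062, -0.095]
contact_force: [-0.8, -0.1, -1.2]
gripper_width: 0.737
grasp_force: 67.0
```

Call:
play_rows(
  commands=[
    [0, 0, 1.5, 0, 0, 0],
    [0, 0, 1.5, 0, 0, 0],
    [0, 0, 0, 0, 0, 0],
  ],
)

```text
time: 14.67
tool_pos: [0.4947, -0.009, 0.1977]
tool_rot: [-0.005, 0.994, -0.062, -0.094]
contact_force: [0.8, -0.2, -1.4]
gripper_width: 0.736
grasp_force: 67.0
```

Call:
play_rows(
  commands=[
    [0, 0, 1.5, 0, 0, 0],
    [0, 0, 0, 0, 0, 0],
  ],
)

```text
time: 14.83
tool_pos: [0.4944, -0.0089, 0.1962]
tool_rot: [-0.005, 0.994, -0.062, -0.094]
contact_force: [-0.1, 0.6, -1.7]
gripper_width: 0.734
grasp_force: 67.0
```

Call:
play_rows(
  commands=[
    [0, 0, 1.2, 0, 0, 0],
    [0, 0, 0, 0, 0, 0],
  ],
)

```text
time: 15.0
tool_pos: [0.4943, -0.0089, 0.1951]
tool_rot: [-0.005, 0.994, -0.062, -0.094]
contact_force: [-0.1, 1.1, -1.5]
gripper_width: 0.737
grasp_force: 67.0
```

Call:
play_rows(
  commands=[
    [0, 0, 1, 0, 0, 0],
    [0, 0, 0, 0, 0, 0],
  ],
)

```text
time: 15.17
tool_pos: [0.4946, -0.0089, 0.195]
tool_rot: [-0.005, 0.994, -0.062, -0.093]
contact_force: [1.2, -0.4, 2.4]
gripper_width: 0.736
grasp_force: 67.2
```

```bash
python3 - <<'E'
from h import *
plan(lane(-.108,-.122,.064),RL)
E
```

```text
t 15.17 tcp [ 0.4946 -0.0089  0.195 ] F [ 1.2 -0.4  2.4] w 0.736 grip 67.2
 turn deg [ 0.04 -0.29 -0.04]
 shift mm now [-1.7 -0.2  1.2]  after turn [-1.7 -0.2  1.3]
```

Call:
play_rows(
  commands=[
    [0, 0, 0.7, 0, 0, 0],
    [0, 0, 0, 0, 0, 0],
  ],
)

```text
time: 15.33
tool_pos: [0.4948, -0.0089, 0.1949]
tool_rot: [-0.005, 0.994, -0.062, -0.093]
contact_force: [1.2, 0.8, 5.0]
gripper_width: 0.735
grasp_force: 67.9
```

Call:
play_rows(
  commands=[
    [0, 0, 0, 0, 0, 0],
    [0, 0, 0, 0, 0, 0],
    [0, 0, 0, 0, 0, 0],
    [0, 0, 0, 0, 0, 0],
    [0, 0, 0, 0, 0, 0],
  ],
  hand=85,
)

```text
time: 15.75
tool_pos: [0.4936, -0.0089, 0.193]
tool_rot: [-0.005, 0.994, -0.062, -0.094]
contact_force: [0.3, -0.4, -0.4]
gripper_width: 0.998
grasp_force: 0.0
```

Call:
play_rows(
  commands=[
    [0, 0, 0, 0, 0, 0],
    [0, 0, 0, 0, 0, 0],
    [0, 0, 0, 0, 0, 0],
    [0, 0, 0, 0, 0, 0],
    [0, 0, 0, 0, 0, 0],
  ],
)

```text
time: 16.17
tool_pos: [0.4939, -0.0089, 0.1934]
tool_rot: [-0.005, 0.994, -0.062, -0.094]
contact_force: [0.4, 0.2, 0.7]
gripper_width: 0.995
grasp_force: 0.0
```

Call:
play_rows(
  commands=[
    [0, 0, -15, 0, 0, 0],
    [0, 0, -30, 0, 0, 0],
    [0, 0, -35, 0, 0, 0],
    [0, 0, -30, 0, 0, 0],
    [0, 0, -10, 0, 0, 0],
  ],
)

```text
time: 16.58
tool_pos: [0.5183, -0.0119, 0.3168]
tool_rot: [-0.005, 0.994, -0.062, -0.09]
contact_force: [0.8, -0.2, 0.7]
gripper_width: 0.991
grasp_force: 0.0
```

```bash
python3 - <<'E'
from h import *
from plant import imaging
plan()
f=imaging.grab_frame('scene'); i=f['image'][:,:,::-1]
a=cv2.resize(i[140:290,175:425],(800,480),interpolation=cv2.INTER_CUBIC)
cv2.imwrite('pics/end.png',a)
np.savez('pics/end.npz',**f)
E
```

```text
t 16.58 tcp [ 0.5183 -0.0119  0.3168] F [ 0.8 -0.2  0.7] w 0.991 grip 0.0
```

View pics/end.png

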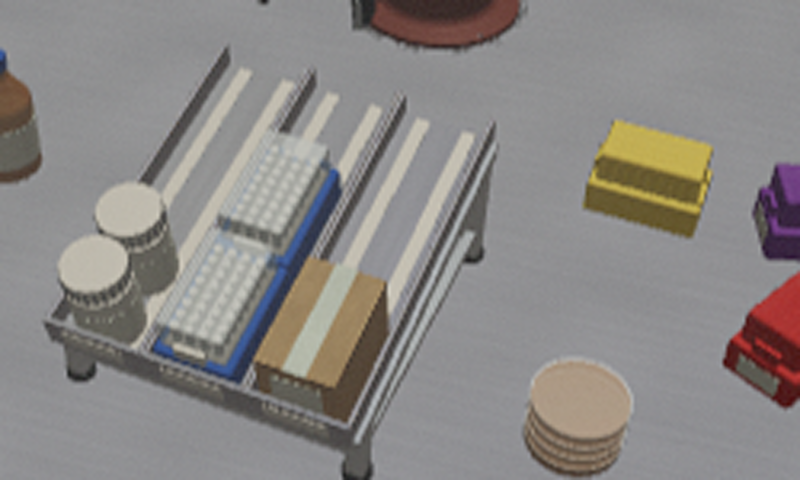

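The new box rests against the stock box (275,190 behind 215,290), both jars stand upright, and the bystanders are undisturbed. Handing in.

Call:
play_rows(
  commands=[
    [0, 0, 0, 0, 0, 0],
    [0, 0, 0, 0, 0, 0],
    [0, 0, 0, 0, 0, 0],
  ],
)

```text
time: 16.88
tool_pos: [0.5151, -0.0114, 0.3085]
tool_rot: [-0.006, 0.993, -0.062, -0.096]
contact_force: [0.7, -0.8, -0.1]
gripper_width: 0.993
grasp_force: 0.0
```

```bash
python3 -c "
from plant import manip
print(manip.job_done())"
```

```text
the job is handed in; nothing more can be done
None
```

The job is handed in at about 17 s: the stray jar slid down upright to the jar waiting in its lane, the new tip box slid tab end first against the box in its lane, and nothing else looks disturbed in the last picture.

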